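# Re-cap a bottle and leave its cap vented

### The arm

A 7-joint arm with a two-finger parallel gripper is mounted at the origin on the work surface. World frame = base frame: x ahead of the robot, y to its left, z up, the work surface at z = 0. Lengths are in m, angles in rad, forces in N, time in s.
With the tool pointing down it reaches from about 0.425 to 0.875 m from the base axis. Payload 4.7 kg.
Tool frame: the origin (TCP) lies midway between the tips of the shut fingers; the grasp point (between the pads) lies 19 mm behind it; x points along the fingers, z is the direction in which the jaws open and shut, and the axes are right-handed (so a half turn about x gives the same grasp; the last joint's range is limited). The gripper opens to 87 mm and grips with 3 to 60 N. Pads are 19 mm wide; open, the fingers measure 117 mm over their backs; the gripper's body (75 mm by 190 mm) begins 51 mm behind the grasp point.
Start: joints at [1.352, 0.321, -0.07, 1.45, 0.023, 1.371, -0.057], TCP at [0.15, -0.632, 0.223] pointing down, gripper open.
Joint ranges: [-2.86, 2.86], [-0.3, 2.09], [-1.38, 1.24], [0.06, 2.45], [-1.56, 4.7], [0.09, 2.05], [-2.69, 2.69]. Speed limits (rad/s): [2.57, 2.57, 3.14, 3.14, 3.14, 3.14, 3.14].

### API

Orientations are given as a rotation vector (axis times angle).
In Python, from bench import ctrl gives the robot as it stands.
- The arm moves only by the shell command python3 -m pendant 'ROWS' [OPENING] [FORCE]. ROWS is JSON, a list of rows, each an object with "travel": the shift along the tool's x, y, z in m, a list of three; "twist": the turn about the tool's x in rad. In form: [{"travel": [x, y, z], "twist": twist}, ...]. A call has 1 to 10 rows; each row is the pose to reach, as a shift and turn from the pose measured when the call began, along the tool's axes at that moment; what a row does not reach only later rows make up. A row lasts 1/8 s, in which the tool goes at most 62.5 mm and 10.7 degrees, less where a joint would pass 70% of its speed; a pose out of reach is approached as far as the arm can. A call with a gripper value outside its range is refused whole. OPENING is the opening, from -1 (shut) to 1 (fully open), so that 0 is half open, set as the call begins (- or left out, the last holds). The fingers move at their own pace and stop on an object; FORCE is the grip in N (left out, the last holds). Time passes only in rows, so rows that repeat a pose let the fingers close. It gives the time, the measured TCP pose, the force and the opening at its end, in the units of the state.
- ctrl.get_state(): the state, without advancing time (a new reading comes with each control period).
- ctrl.get_image(name): name is "side" or "top" or "wrist"; returns the picture (400x640x3 uint8, red, green, blue); there is no depth.
- ctrl.camera_model(name): a dict with "K" (3x3 intrinsics, pixels), "rvec" (rotation vector, rad) and "tvec" (3), from world to camera coordinates, as OpenCV has them; the wrist camera has in their place "T_tool_cam" (4x4, takes a point from camera to tool coordinates, whose origin is the TCP and whose axes are the tool frame's). Camera axes: x right, y down, z forward; pixel columns grow to the right and rows downward; lengths in m; the calibration is good to about 2 mm. A picture is of the moment at which its call begins: read the wrist's pose just before it. camera_model takes no time and is no camera call.
- ctrl.close_job(): hands the job in, once; it reports no verdict.
The state is a dict: "time": time; "joint_positions": joint angles; "qd": joint speeds; "joint_torque": joint torques, N m; "position": TCP position; "tool_rot": TCP orientation; "ft_force": force on the tool from outside, world axes, zero at the start; "torque": the same for the moment, N m; "grip_width": opening from 0.0 (shut) to 1.0 (fully open).
Only numpy, scipy, OpenCV 4.12 (cv2) and the standard library are available. Lean on these libraries where they do the work, as an engineer would, in place of code of your own. Each camera call takes 0.05 s, during which the arm holds its last target.

### The job

The bottle in the bench holder is getting a new cap before it is sterilised. First drop the cracked orange cap from the bench into the yellow reject box; then screw the blue cap, which is already started on the bottle's thread, clockwise until it bottoms out, back it off one quarter turn so that the bottle can vent, and stop there without letting go: the program finishes while the gripper is still holding the blue cap, motionless. Do not knock the beaker, the amber jar or the timer.

Things in the scene. Friction and masses are not known exactly. Their poses are not given: they have to be found in the camera images.
- old_cap_center (a point): centre (half-way up) of the cracked orange screw cap, a ribbed cylinder 46 mm in diameter and 28 mm tall with black cracks on its top, about 25 g, loose, standing on the bench top side up (this point 14 mm above the bench)
- reject_box: open-topped yellow plastic box, fixed to the bench, 150 mm (its x) by 130 mm (its y) outside and 70 mm high, walls and floor 4 mm; origin at the centre of its underside; its yaw varies
- cap_mid (a point): on the axis, half-way up, of the blue ribbed screw cap, 46 mm in diameter and 28 mm tall, on the upright bottle; this point stands 135.5 mm above the bench when the cap has bottomed out and up to 2 mm higher before. A white line runs on the cap's top from the centre to the rim and down its side, along this point's +x axis; z is up
- cap_thread (a joint): turn of the blue cap on its thread, rad: grows as it is screwed down (clockwise seen from above); at 4.5 it bottoms out against a hard stop and turns no further. It starts 1.3 to 2.7 rad short of that. The thread rubs with about 0.1 N m and the cap stays where it is left; a whole turn lowers it 4 mm
- bottle: clear glass bottle, 70 mm in diameter, clamped upright in a dark round holder 116 mm in diameter and 12 mm thick with three short posts (55 mm high), fixed to the bench: it neither turns nor tips. Under the cap are a white collar 45 mm in diameter and a neck 40 mm in diameter, 17 mm long in all before the shoulder widens; origin on the bottle's axis at bench level
- beaker: bystander: open glass beaker, rim 64 mm in diameter, 85 mm tall, loose; origin at the centre of its underside
- amber_jar: bystander: amber jar with a black lid, 56 mm in diameter, 95 mm tall, loose; origin at the centre of its underside
- timer: bystander: flat white bench timer, 50 x 75 x 30 mm, loose; origin at the centre of its underside
- cap: the blue cap itself; origin on its axis at its lower edge, z up, x along the white line
Mind the look-alikes: they are no part of the job. Of the things shaped like the reject_box, the yellow one is meant. What is shaped like the part that bears old_cap_center but purple is not meant.

How it is judged:
On the way, in this order (a step that is already met when the one before it is completed fails the run):
1. the cracked orange cap lies in the reject box, let go (x of old_cap_center in the frame of reject_box between -0.07 and 0.07 m and y of old_cap_center in the frame of reject_box between -0.06 and 0.06 m and z of old_cap_center in the frame of reject_box below 0.055 m and contact force between the fingers and old_cap below 0.1 N), for 0.2 s.
2. the blue cap is screwed down until it bottoms out (value of joint cap_thread above 4.44 rad), for 0.2 s.
3. the blue cap is backed off a quarter turn (value of joint cap_thread between 2.629 and 3.229 rad), for 0.2 s.
At the end, for the whole second after the job is handed in: The orange cap lies in the reject box; the blue cap stands a quarter turn (90 degrees, give or take 17) back from its stop, at rest, and the fingers still grip it with at least 2 N when the program finishes and through the second after (all of step 3 and x of old_cap_center in the frame of reject_box between -0.07 and 0.07 m and y of old_cap_center in the frame of reject_box between -0.06 and 0.06 m and z of old_cap_center in the frame of reject_box below 0.055 m and velocity of joint cap_thread between -0.1 and 0.1 rad/s and contact force between the fingers and cap above 2 N); the arm keeps its last pose, push and grip.
It fails at once if the beaker is knocked (moved more than 20 mm or tipped) (distance of beaker from where it was at the start of the episode above 0.02 m or angle between beaker's own z axis and vertical above 0.35 rad).
It fails at once if the amber jar is knocked (moved more than 20 mm or tipped) (distance of amber_jar from where it was at the start of the episode above 0.02 m or angle between amber_jar's own z axis and vertical above 0.35 rad).
It fails at once if the timer is knocked (moved more than 20 mm or tipped) (distance of timer from where it was at the start of the episode above 0.02 m or angle between timer's own z axis and vertical above 0.35 rad).
It also fails if it takes over 64 s, if anything falls off the work surface, if the arm or the gripper's body presses on something with over 40 N, if the wrist force passes 120 N, or if a joint passes its speed limit or range.

## Working session

There is one attempt and no reset: what is moved stays moved. The work goes in short steps, Python scripts to look and compute and a shell command to move; the robot and the scene stay as the last step left them, time stands still between calls to the robot, and variables do not carry over. Pictures are saved under pics/ and viewed, and the job is handed in when it is done.

```bash
mkdir -p pics; ls; python3 - <<'E'
from bench import ctrl
import cv2
for n in("side","top","wrist"):
    s=ctrl.get_state()
    im=ctrl.get_image(n); cv2.imwrite(f"pics/{n}0.png",im[:,:,::-1]); 
    print(n,ctrl.camera_model(n))
print(ctrl.get_state())
E
```

```text
pics
side {'K': array([[471.28092031,   0.        , 316.0171655 ],
       [  0.        , 471.28092031, 201.28195273],
       [  0.        ,   0.        ,   1.        ]]), 'rvec': array([ 0.91692035, -2.31842529,  1.27031987]), 'tvec': array([0.43514834, 0.28520302, 1.04671361])}
top {'K': array([[377.11793174,   0.        , 319.87761035],
       [  0.        , 377.11793174, 198.4697409 ],
       [  0.        ,   0.        ,   1.        ]]), 'rvec': array([ 2.17538002, -2.12243291,  0.1792597 ]), 'tvec': array([0.05472881, 0.57454216, 1.20052252])}
wrist {'K': array([[358.09338048,   0.        , 315.93059598],
       [  0.        , 358.09338048, 200.38625256],
       [  0.        ,   0.        ,   1.        ]]), 'T_tool_cam': array([[-1.41028780e-03, -2.63595176e-01,  9.64632362e-01,
        -1.62104965e-01],
       [-6.62448060e-04, -9.64632864e-01, -2.63596282e-01,
         7.15529052e-02],
       [ 9.99998786e-01, -1.01076546e-03,  1.18579185e-03,
         6.72111665e-04],
       [ 0.00000000e+00,  0.00000000e+00,  0.00000000e+00,
         1.00000000e+00]])}
{'time': 0.15, 'joint_positions': array([ 1.35209747,  0.32166619, -0.07009422,  1.45139258,  0.02260464,
        1.37079019, -0.05686053]), 'qd': array([-0.00167697, -0.00301875, -0.00016085, -0.00460097,  0.00055878,
       -0.00140757, -0.00087124]), 'joint_torque': array([-2.54873785e-04, -4.91798866e+01, -4.04977100e-01, -3.12879181e+01,
       -6.40289392e-02,  4.03966312e-02,  8.34234970e-05]), 'position': array([ 0.14981959, -0.63207189,  0.22170518]), 'tool_rot': array([ 1.03684109,  1.31163492, -1.0354352 ]), 'ft_force': array([0.72451708, 0.50162784, 0.16281831]), 'torque': array([ 0.00753343,  0.02403839, -0.00654916]), 'grip_width': 1.0048806481130759}
```

View pics/side0.png

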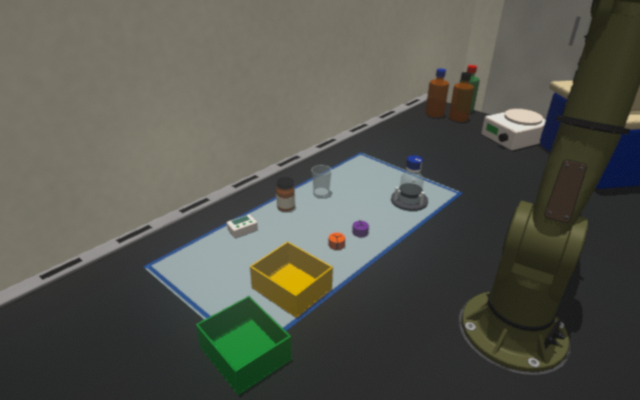

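View pics/top0.png

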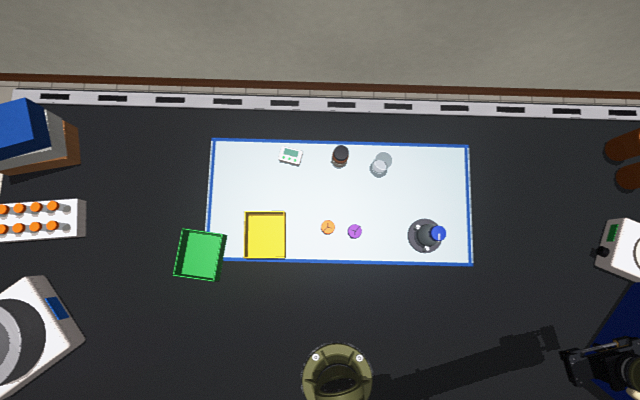

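View pics/wrist0.png

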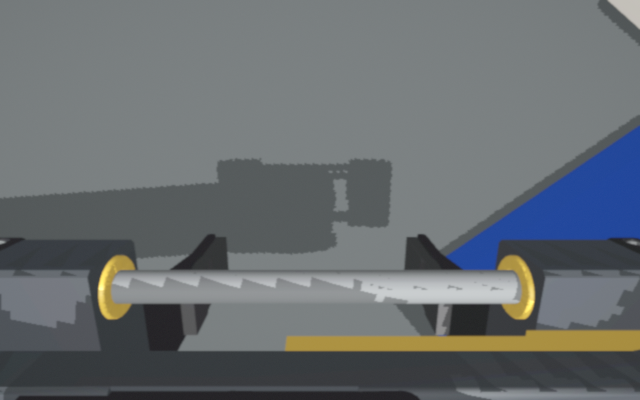

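Top view: orange cap at about (328,227), purple look-alike at (354,231), yellow box at (265,235), green look-alike box at (200,255), and blue cap at (438,233). The orange and yellow ones fit the description. I'll confirm in crops.

```bash
cat > h.py <<'E'
import numpy as np, cv2
from scipy.spatial.transform import Rotation as R
from bench import ctrl
def cam(n,st=None):
    m=ctrl.camera_model(n);K=m["K"]
    if n=="wrist":
        T=np.eye(4);T[:3,:3]=R.from_rotvec(st["tool_rot"]).as_matrix();T[:3,3]=st["position"]
        W=T@m["T_tool_cam"];return K,W[:3,:3],W[:3,3]
    Rm=R.from_rotvec(m["rvec"]).as_matrix();return K,Rm.T,-Rm.T@m["tvec"]
def px(n,uv,z,st=None):
    K,Rw,c=cam(n,st);d=Rw@np.linalg.inv(K)@np.array([uv[0],uv[1],1.]);return c+d*(z-c[2])/d[2]
def proj(n,p,st=None):
    K,Rw,c=cam(n,st);q=K@(Rw.T@(np.asarray(p)-c));return q[:2]/q[2]
def snap(n,name,box=None,k=1):
    st=ctrl.get_state();im=ctrl.get_image(n)[:,:,::-1]
    cv2.imwrite(f"pics/raw_{name}.png",im)
    if box: im=im[box[1]:box[3],box[0]:box[2]]
    cv2.imwrite(f"pics/{name}.png",cv2.resize(im,None,fx=k,fy=k,interpolation=cv2.INTER_CUBIC));return st
def crop(src,name,box,k):
    im=cv2.imread(f"pics/{src}.png")[box[1]:box[3],box[0]:box[2]]
    cv2.imwrite(f"pics/{name}.png",cv2.resize(im,None,fx=k,fy=k,interpolation=cv2.INTER_CUBIC))
E
python3 - <<'E'
from h import *
crop("top0","c1",(235,200,375,270),5.7)
crop("top0","c2",(400,205,480,265),8)
crop("side0","c3",(240,140,440,320),4*.8)
E
```

```text
(no output)
```

View pics/c1.png

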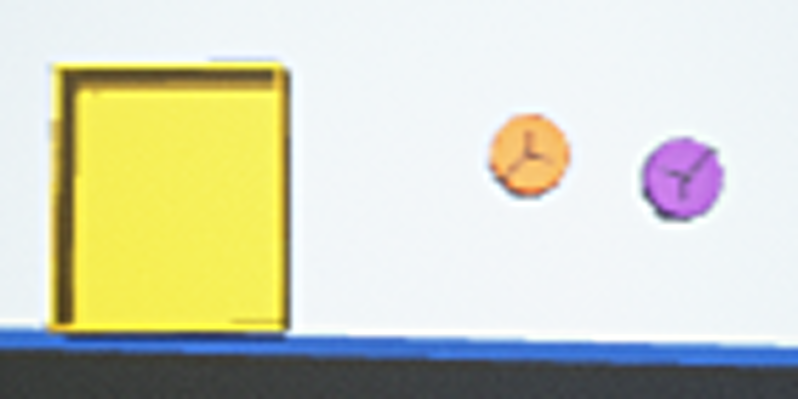

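View pics/c2.png

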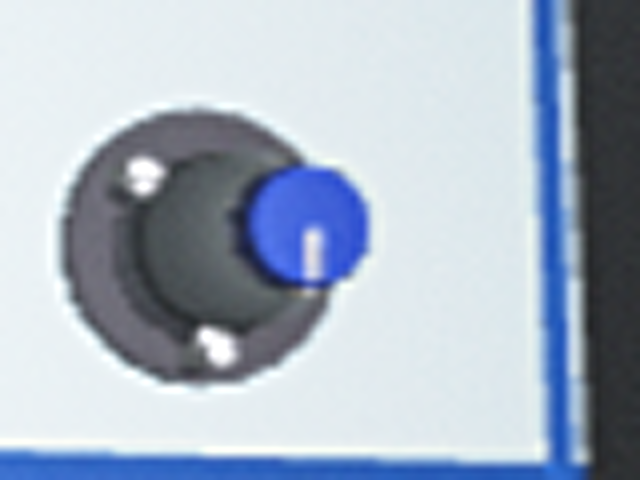

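View pics/c3.png

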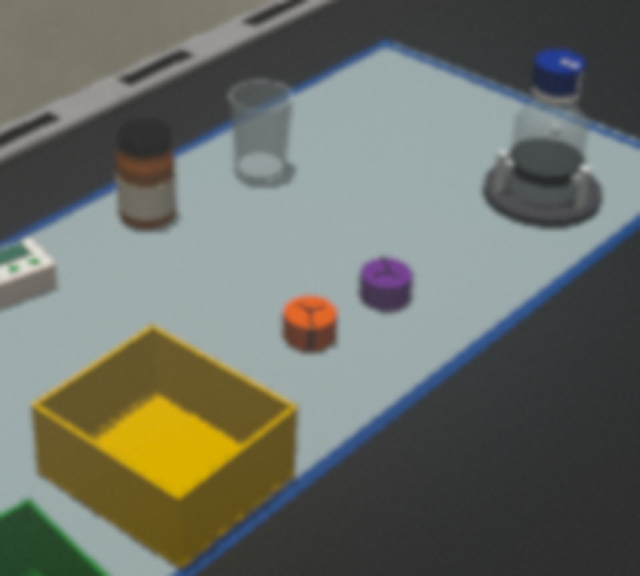

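The crops confirm them. The orange cap with cracks has its top centre at top (328.2,227.0), the yellow box rim has corners at about (245,211.6) to (285.3,257.5), and the blue cap top is at (438.5,233.2) with its line pointing toward the robot.

```bash
python3 - <<'E'
from h import *
np.set_printoptions(precision=4,suppress=True)
f=lambda u,v:(235+u/5.7,200+v/5.7)
g=lambda u,v:(400+u/8,205+v/8)
h=lambda u,v:(240+u/3.2,140+v/3.2)
o=px("top",f(531,154),.028);print("orange",o, "side",px("side",h(310,307),.028))
print("purple",px("top",f(685,178),.028))
print("blue top",px("top",g(308,226),.1505),"side",px("side",h(561,59),.1505),"holder",px("top",g(198,245),.010))
print("line",px("top",g(310,290),.1505)-px("top",g(313,230),.1505))
c=[px("top",f(*q),.07) for q in((57,66),(287,68),(287,328),(55,328))]
for q in c:print(q)
print("box",np.mean(c,0))
print("radius",px("top",f(572,154),.028)-o)
st=ctrl.get_state();print(R.from_rotvec(st["tool_rot"]).as_matrix(),st["position"],st["time"])
for n,q in(("beaker",(380,168)),("jar",(341,152)),("timer",(291,156))):print(n,px("top",q,.085 if n!="timer" else .03))
E
```

```text
orange [0.4807 0.0391 0.028 ] side [0.4837 0.0353 0.028 ]
purple [ 0.469  -0.0504  0.028 ]
blue top [ 0.4608 -0.2861  0.1505] side [ 0.4613 -0.2914  0.1505] holder [ 0.4613 -0.286   0.01  ]
line [-0.0223  0.0017  0.    ]
[0.5203 0.3077 0.07  ]
[0.5224 0.1788 0.07  ]
[0.3781 0.1734 0.07  ]
[0.3752 0.301  0.07  ]
box [0.449  0.2402 0.07  ]
radius [ 0.0006 -0.0238  0.    ]
[[-0.0004  0.973   0.2308]
 [ 0.0014  0.2308 -0.973 ]
 [-1.     -0.0001 -0.0015]] [ 0.1498 -0.6321  0.2217] 0.15
beaker [ 0.6713 -0.1227  0.085 ]
jar [0.7211 0.0043 0.085 ]
timer [0.718  0.1699 0.03  ]
```

```bash
python3 -m pendant '[{"travel":[0,0.06,-0.03],"twist":-0.1},{"travel":[0,0.12,-0.06],"twist":-0.2},{"travel":[0,0.18,-0.09],"twist":-0.35},{"travel":[0,0.24,-0.12],"twist":-0.5},{"travel":[0,0.3,-0.15],"twist":-0.64},{"travel":[0,0.35,-0.176],"twist":-0.64},{"travel":[0,0.35,-0.176],"twist":-0.64},{"travel":[0,0.35,-0.176],"twist":-0.64}]' 1 15
python3 - <<'E'
from h import *
np.set_printoptions(precision=4,suppress=True)
s=ctrl.get_state();M=R.from_rotvec(s["tool_rot"]).as_matrix();print(M,s["joint_positions"])
print(M.T@(np.array([.482,.038,.15])-s["position"]), "yaw z",np.arctan2(M[1,2],M[0,2]))
E
```

```text
time: 1.15
position: [0.4504, -0.3792, 0.2216]
tool_rot: [0.545, 1.503, -0.543]
ft_force: [0.5, -0.9, 0.1]
grip_width: 1.001
[[-0.0009  0.6406  0.7679]
 [ 0.0017  0.7679 -0.6406]
 [-1.      0.0007 -0.0018]] [ 0.978   0.2141 -0.3741  1.5987  0.0789  1.3455 -0.1013]
[ 0.0723  0.3406 -0.2428] yaw z -0.695287851364556
```

```bash
python3 -m pendant '[{"travel":[0,0.045,-0.032],"twist":-0.1},{"travel":[0,0.09,-0.064],"twist":-0.2},{"travel":[0,0.135,-0.096],"twist":-0.35},{"travel":[0.02,0.18,-0.128],"twist":-0.5},{"travel":[0.03,0.225,-0.16],"twist":-0.6},{"travel":[0.05,0.27,-0.192],"twist":-0.7},{"travel":[0.06,0.315,-0.225],"twist":-0.7},{"travel":[0.072,0.341,-0.243],"twist":-0.7},{"travel":[0.072,0.341,-0.243],"twist":-0.7},{"travel":[0.072,0.341,-0.243],"twist":-0.7}]'
python3 - <<'E'
from h import *
np.set_printoptions(precision=4,suppress=True)
s=snap("wrist","w1");print(s["position"],s["joint_positions"])
print(proj("wrist",[.482,.038,.028],s))
E
```

```text
time: 2.4
position: [0.4823, 0.0355, 0.1504]
tool_rot: [-0.0, 1.572, 0.001]
ft_force: [1.2, -0.2, -0.5]
grip_width: 1.001
[0.4823 0.0355 0.1504] [ 0.6201  0.0589 -0.7627  1.9226  0.0434  1.1777 -0.1575]
[315.9669 189.3562]
```

View pics/w1.png

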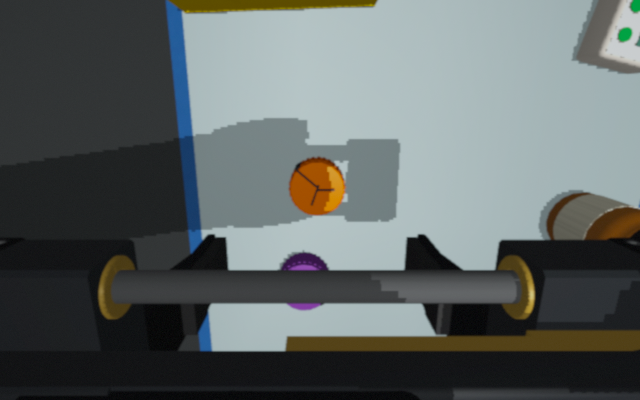

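The orange cap in the wrist view is at (317.5,188.5), within about 1 px of the prediction. I'll descend, then close.

```bash
python3 -m pendant '[{"travel":[0.04,0.003,0.001],"twist":0},{"travel":[0.09,0.003,0.001],"twist":0},{"travel":[0.125,0.003,0.001],"twist":0},{"travel":[0.145,0.003,0.001],"twist":0},{"travel":[0.145,0.003,0.001],"twist":0}]' && python3 -m pendant '[{"travel":[0,0,0],"twist":0},{"travel":[0,0,0],"twist":0},{"travel":[0,0,0],"twist":0},{"travel":[0,0,0],"twist":0},{"travel":[0,0,0],"twist":0},{"travel":[0,0,0],"twist":0}]' -1 15
```

```text
time: 3.08
position: [0.4822, 0.0365, 0.0043]
tool_rot: [0.002, 1.575, -0.002]
ft_force: [-0.4, -0.0, 0.8]
grip_width: 1.0
time: 3.82
position: [0.4823, 0.0366, 0.0044]
tool_rot: [0.002, 1.575, -0.002]
ft_force: [0.0, -0.3, 1.8]
grip_width: 0.523
```

```bash
python3 -m pendant '[{"travel":[-0.05,0,0],"twist":0},{"travel":[-0.1,0,0],"twist":0},{"travel":[-0.135,0,0],"twist":0},{"travel":[-0.135,0.05,-0.01],"twist":0},{"travel":[-0.135,0.1,-0.018],"twist":0},{"travel":[-0.135,0.15,-0.026],"twist":0},{"travel":[-0.135,0.203,-0.033],"twist":0},{"travel":[-0.135,0.203,-0.033],"twist":0},{"travel":[-0.135,0.203,-0.033],"twist":0}]'
python3 - <<'E'
from h import *
np.set_printoptions(precision=4,suppress=True)
s=snap("wrist","w2");snap("top","t2",(220,180,360,280),5);print(s["position"],s["joint_positions"],s["grip_width"])
E
```

```text
time: 4.95
position: [0.4502, 0.239, 0.1393]
tool_rot: [0.001, 1.575, -0.002]
ft_force: [-1.5, -0.6, -0.0]
grip_width: 0.528
[0.4502 0.239  0.1393] [ 0.3444  0.1803 -0.9535  1.8711  0.157   1.1738 -0.6652] 0.5275259070584403
```

View pics/w2.png

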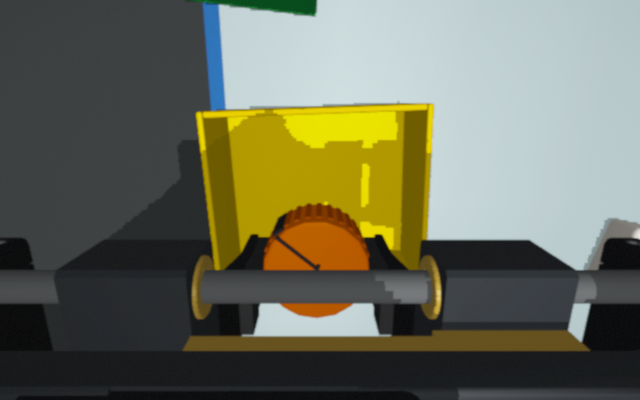

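View pics/t2.png

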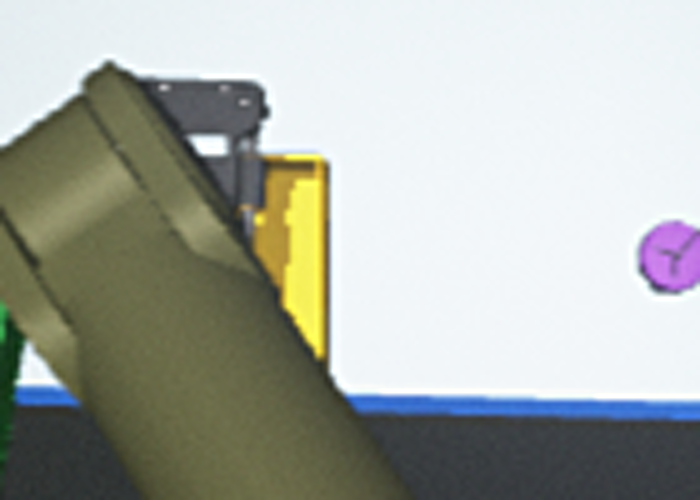

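The orange cap is held and centred over the yellow box (rim columns 197–433). I'll lower it inside and release.

```bash
python3 -m pendant '[{"travel":[0.04,0,0],"twist":0},{"travel":[0.08,0,0],"twist":0},{"travel":[0.11,0,0],"twist":0},{"travel":[0.112,0,0],"twist":0}]' && python3 -m pendant '[{"travel":[0,0,0],"twist":0},{"travel":[0,0,0],"twist":0},{"travel":[0,0,0],"twist":0},{"travel":[0,0,0],"twist":0}]' 0.6 && python3 -m pendant '[{"travel":[-0.05,0,0],"twist":0},{"travel":[-0.1,0,0],"twist":0},{"travel":[-0.15,0,0],"twist":0},{"travel":[-0.18,0,0],"twist":0},{"travel":[-0.18,0,0],"twist":0}]'
python3 - <<'E'
from h import *
np.set_printoptions(precision=4,suppress=True)
s=snap("wrist","w3");print(s["position"],s["joint_positions"],s["grip_width"])
E
```

```text
time: 5.55
position: [0.449, 0.2354, 0.0253]
tool_rot: [0.003, 1.579, -0.008]
ft_force: [-0.1, -0.7, 0.0]
grip_width: 0.523
time: 6.05
position: [0.4495, 0.2355, 0.026]
tool_rot: [0.004, 1.578, -0.008]
ft_force: [-0.5, -0.3, -0.2]
grip_width: 0.782
time: 6.68
position: [0.4523, 0.2369, 0.2085]
tool_rot: [0.004, 1.573, -0.007]
ft_force: [0.2, 0.1, 0.5]
grip_width: 0.8
[0.4523 0.2369 0.2085] [ 0.3988  0.1061 -0.9796  1.7819  0.0916  1.3043 -0.6098] 0.8004964486024853
```

View pics/w3.png

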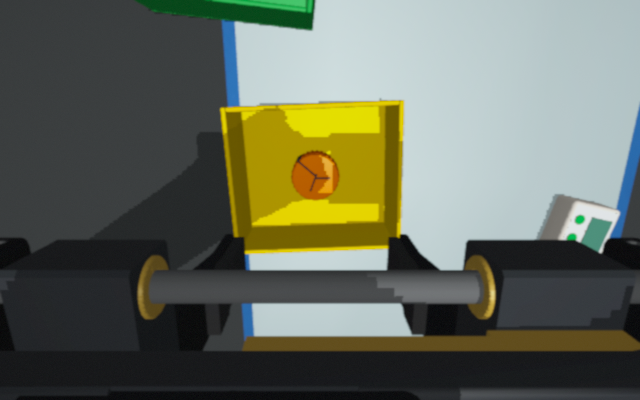

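Orange cap lies in the yellow box at wrist (315,175). Next is the bottle.

```bash
python3 -m pendant '[{"travel":[0,-0.055,0.001],"twist":-0.1},{"travel":[0,-0.11,0.002],"twist":-0.2},{"travel":[0,-0.165,0.003],"twist":-0.3},{"travel":[0,-0.22,0.004],"twist":-0.4},{"travel":[0,-0.275,0.005],"twist":-0.5},{"travel":[0,-0.33,0.006],"twist":-0.6},{"travel":[0,-0.385,0.007],"twist":-0.7},{"travel":[0,-0.44,0.008],"twist":-0.8},{"travel":[0,-0.49,0.009],"twist":-0.9},{"travel":[0,-0.525,0.009],"twist":-0.95}]' 1
python3 -m pendant '[{"travel":[0,0,0],"twist":0},{"travel":[0,0,0],"twist":0}]'
python3 - <<'E'
from h import *
np.set_printoptions(precision=4,suppress=True)
s=snap("wrist","w4");print(s["position"],s["joint_positions"],s["grip_width"])
print(proj("wrist",[.461,-.288,.1505],s))
E
```

```text
time: 7.98
position: [0.4549, -0.2909, 0.2058]
tool_rot: [-0.734, 1.451, 0.739]
ft_force: [0.3, 0.3, -0.2]
grip_width: 0.998
time: 8.22
position: [0.4543, -0.2897, 0.2041]
tool_rot: [-0.731, 1.452, 0.741]
ft_force: [0.6, -0.3, 0.2]
grip_width: 1.001
[ 0.4543 -0.2897  0.2041] [ 0.9349  0.1285 -0.4532  1.7322  0.0619  1.3045  1.4108] 1.001028956572568
[326.2657 226.9819]
```

View pics/w4.png

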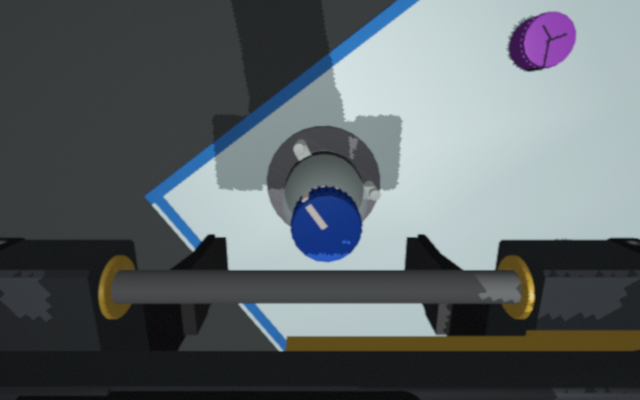

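```bash
python3 - <<'E'
from h import *
np.set_printoptions(precision=4,suppress=True)
# same pose still held
s=ctrl.get_state();M=R.from_rotvec(s["tool_rot"]).as_matrix();print(s["position"])
a=px("wrist",(324,229),.1505,s);b=px("wrist",(307,206),.1505,s);print(a,b,np.arctan2(*(b-a)[1::-1]))
print(M.T@(np.array([.461,-.288,.119])-s["position"]), "yawz",np.arctan2(M[1,2],M[0,2]))
print("centre",px("wrist",(326.5,227),.1505,s))
E
```

```text
[ 0.4548 -0.2892  0.2046]
[ 0.4619 -0.2896  0.1505] [ 0.4432 -0.2894  0.1505] 3.1288940298712173
[ 0.0856 -0.0051  0.005 ] yawz 0.9441409083180177
centre [ 0.4618 -0.2875  0.1505]
```

```bash
python3 -m pendant '[{"travel":[0,-0.005,0.005],"twist":0},{"travel":[0.03,-0.005,0.005],"twist":0},{"travel":[0.06,-0.005,0.005],"twist":0},{"travel":[0.085,-0.005,0.005],"twist":0},{"travel":[0.085,-0.005,0.005],"twist":0},{"travel":[0.085,-0.005,0.005],"twist":0}]'
```

```text
time: 9.02
position: [0.462, -0.2877, 0.1207]
tool_rot: [-0.735, 1.45, 0.741]
ft_force: [0.2, -0.3, 1.1]
grip_width: 1.002
```

```bash
python3 -m pendant '[{"travel":[0.001,0,0],"twist":0},{"travel":[0.001,0,0],"twist":0},{"travel":[0.001,0,0],"twist":0},{"travel":[0.001,0,0],"twist":0},{"travel":[0.001,0,0],"twist":0},{"travel":[0.001,0,0],"twist":0}]' -1 25
python3 - <<'E'
from h import *
s=ctrl.get_state();print(s["ft_force"],s["torque"],s["joint_positions"])
E
```

```text
time: 9.78
position: [0.462, -0.2876, 0.1197]
tool_rot: [-0.735, 1.45, 0.741]
ft_force: [0.9, -0.2, 0.9]
grip_width: 0.521
[ 0.86560947 -0.15114174  0.92071331] [ 0.08363069 -0.19469905 -0.03618044] [ 0.9146566   0.20877677 -0.45520581  1.82301206  0.10446704  1.14023085
  1.36876765]
```

```bash
python3 -m pendant '[{"travel":[0,0,0],"twist":0.15},{"travel":[0,0,0],"twist":0.3},{"travel":[0,0,0],"twist":0.45},{"travel":[0,0,0],"twist":0.6},{"travel":[0.0005,0,0],"twist":0.75},{"travel":[0.0005,0,0],"twist":0.9},{"travel":[0.0005,0,0],"twist":1.05},{"travel":[0.0008,0,0],"twist":1.2},{"travel":[0.0008,0,0],"twist":1.2}]'
python3 - <<'E'
from h import *
np.set_printoptions(precision=4,suppress=True)
s=snap("top","t5",(400,205,480,265),8);M=R.from_rotvec(s["tool_rot"]).as_matrix()
snap("wrist","w5",(220,150,440,330),3)
print(s["ft_force"],s["torque"],s["joint_positions"], np.arctan2(M[1,2],M[0,2]))
E
```

```text
time: 10.9
position: [0.4627, -0.2874, 0.119]
tool_rot: [0.198, 1.569, -0.199]
ft_force: [2.0, 0.7, -0.1]
grip_width: 0.518
[ 1.9992  0.6853 -0.1006] [ 0.0706 -0.6319 -0.1275] [ 0.8062  0.1979 -0.334   1.8273  0.0746  1.1347  0.193 ] -0.253147537440206
```

View pics/w5.png

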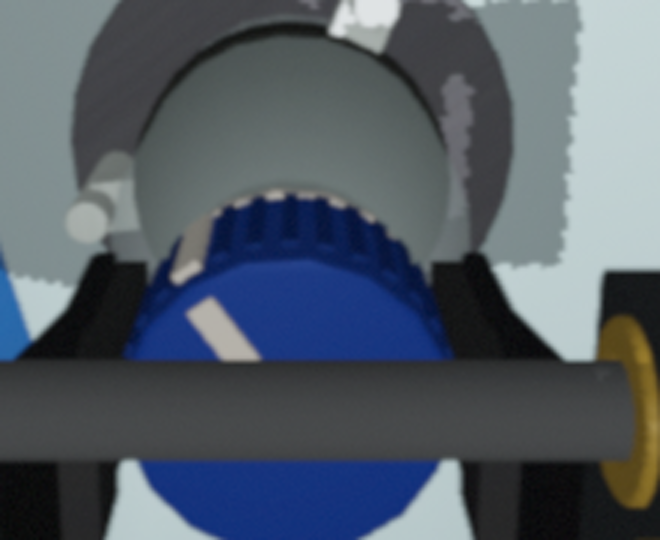

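Cap turns with the gripper (line edge at crop (203,305), thread moment about -0.13 N m). I'll continue in small steps, watching the moment.

```bash
python3 -m pendant '[{"travel":[0,0,0],"twist":0.12},{"travel":[0.0002,0,0],"twist":0.25},{"travel":[0.0002,0,0],"twist":0.25}]' >/dev/null; python3 -c "
from bench import ctrl
s=ctrl.get_state();print(s['tool_rot'],s['torque'],s['ft_force'],s['joint_positions'][6],s['grip_width'])"
python3 -m pendant '[{"travel":[0,0,0],"twist":0.12},{"travel":[0.0002,0,0],"twist":0.25},{"travel":[0.0002,0,0],"twist":0.25}]' >/dev/null; python3 -c "
from bench import ctrl
s=ctrl.get_state();print(s['tool_rot'],s['torque'],s['ft_force'],s['joint_positions'][6],s['grip_width'])"
```

```text
[ 0.39056585  1.54180398 -0.39301365] [ 0.00309115 -0.58451897 -0.10360054] [ 2.03317601  0.23379572 -0.22269884] -0.048810920170046394 0.5248117815555703
[ 0.58148427  1.49711339 -0.58530878] [-0.00546086 -0.50055959 -0.1118026 ] [ 2.48160258 -0.6964134  -0.63805774] -0.29058610795325746 0.521504075769292
```

```bash
for i in 1; do python3 -m pendant '[{"travel":[0,0,0],"twist":0.12},{"travel":[0.0002,0,0],"twist":0.25},{"travel":[0.0002,0,0],"twist":0.25}]' >/dev/null; python3 -c "
from bench import ctrl
s=ctrl.get_state();print(s['tool_rot'],s['torque'],s['ft_force'],s['joint_positions'][6],s['position'])"; done
python3 -m pendant '[{"travel":[0,0,0],"twist":0.12},{"travel":[0.0002,0,0],"twist":0.25},{"travel":[0.0002,0,0],"twist":0.25}]' >/dev/null; python3 -c "
from bench import ctrl
s=ctrl.get_state();print(s['tool_rot'],s['torque'],s['ft_force'],s['joint_positions'][6],s['position'])"
```

```text
[ 0.7702873   1.43476831 -0.77534183] [-0.01180584 -0.53001005 -0.07964348] [ 1.79066931 -0.74723268 -0.99745338] -0.5318259398423487 [ 0.46306845 -0.28766952  0.11856791]
[ 0.95645567  1.35416552 -0.96267152] [-0.09567662 -0.50781558 -0.07080513] [ 3.12354095 -1.21058269 -0.94035035] -0.7727791875134643 [ 0.46316211 -0.28776654  0.11839028]
```

```bash
python3 -m pendant '[{"travel":[0,0,0],"twist":0.1},{"travel":[0.0001,0,0],"twist":0.2},{"travel":[0.0001,0,0],"twist":0.2}]' >/dev/null; python3 -c "
from h import *
s=snap('wrist','w6',(220,150,440,330),3)
print(s['tool_rot'],s['torque'],s['ft_force'],s['joint_positions'][6],s['position'])"
```

```text
[ 1.10269151  1.27638127 -1.10975412] [-0.03567324 -0.53970485 -0.15577079] [ 1.96212552 -0.70216457 -1.35562635] -0.9646840291225626 [ 0.46318518 -0.28791831  0.1183057 ]
```

View pics/w6.png

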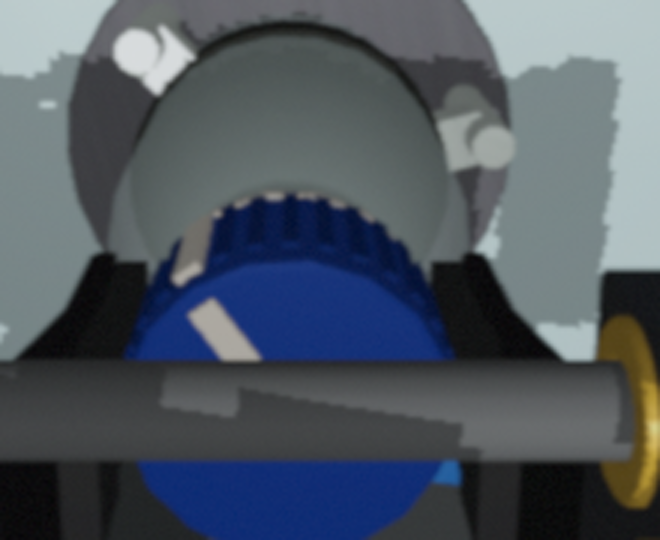

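No slip: the line is in the same place relative to the fingers (203,305). Continuing.

```bash
python3 -m pendant '[{"travel":[0,0,0],"twist":0.1},{"travel":[0.0001,0,0],"twist":0.15},{"travel":[0.0001,0,0],"twist":0.15}]' >/dev/null; python3 -c "
from h import *
s=ctrl.get_state();M=R.from_rotvec(s['tool_rot']).as_matrix()
print(np.arctan2(M[1,2],M[0,2]),s['torque'],s['ft_force'],s['joint_positions'][6],s['position'])"
python3 -m pendant '[{"travel":[0,0,0],"twist":0.1},{"travel":[0.0001,0,0],"twist":0.15},{"travel":[0.0001,0,0],"twist":0.15}]' >/dev/null; python3 -c "
from h import *
s=snap('wrist','w7',(220,150,440,330),3);M=R.from_rotvec(s['tool_rot']).as_matrix()
print(np.arctan2(M[1,2],M[0,2]),s['torque'],s['ft_force'],s['joint_positions'][6],s['position'])"
```

```text
-1.5775790401868757 [-0.02599548 -0.5271866  -0.01709763] [ 3.11106706 -1.3039895  -0.73994841] -1.1088917419915816 [ 0.46318361 -0.28803237  0.1181842 ]
-1.7228004550475193 [-0.24515418 -0.45176599  0.66248388] [ 1.99206723 -1.20279449 -0.37563273] -1.2525854548984998 [ 0.46334209 -0.28818048  0.11828264]
```

View pics/w7.png

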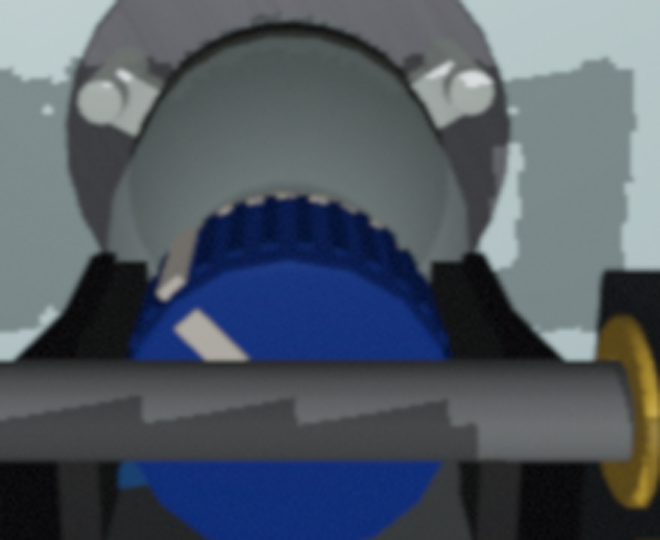

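The moment jumped to +0.66 N m and the white line slipped slightly against the fingers (crop (203,305) to (187,321)), so the cap is at its stop. I'll hold briefly, then measure the line's angle.

```bash
python3 -m pendant '[{"travel":[0,0,0],"twist":0.02},{"travel":[0,0,0],"twist":0.02},{"travel":[0,0,0],"twist":0.02}]'; cat >> h.py <<'E'
def lineyaw(st,outer,inner,z,c=(.4620,-.2876)):
    p=px("wrist",(220+outer[0]/3,150+outer[1]/3),z,st);q=px("wrist",(220+inner[0]/3,150+inner[1]/3),z,st)
    d=p-q; M=R.from_rotvec(st["tool_rot"]).as_matrix();g=np.arctan2(M[1,2],M[0,2])
    return np.arctan2(d[1],d[0]),np.arctan2(p[1]-c[1],p[0]-c[0]),g,np.hypot(p[0]-c[0],p[1]-c[1])
E
python3 - <<'E'
from h import *
s=snap('wrist','w8',(220,150,440,330),3);M=R.from_rotvec(s['tool_rot']).as_matrix()
print(s["torque"],s["time"])
print("w6",lineyaw(dict(position=np.array([.46318518,-.28791831,.1183057]),tool_rot=np.array([1.10269151,1.27638127,-1.10975412])),(203,305),(248,360),.1495))
print("w7-ish, pose now",lineyaw(s,(188,321),(235,360),.1495))
E
```

```text
time: 14.1
position: [0.4633, -0.2882, 0.1183]
tool_rot: [1.331, 1.126, -1.34]
ft_force: [1.4, -1.4, -0.1]
grip_width: 0.524
[-0.13862402 -0.37118878  0.43878583] 14.1
w6 (np.float64(0.7731471418441926), np.float64(0.6693623462915232), np.float64(-1.4309137360935875), np.float64(0.019197093994321526))
w7-ish, pose now (np.float64(0.6521852245714691), np.float64(0.5137419251711928), np.float64(-1.7430583533741728), np.float64(0.018795292747187636))
```

View pics/w8.png

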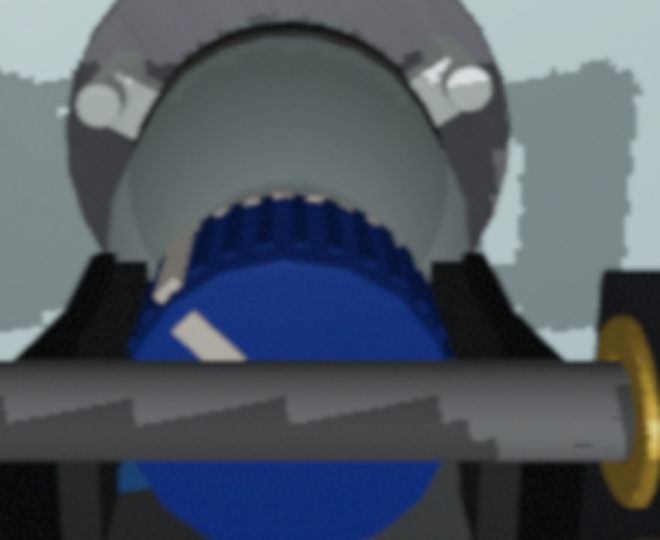

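```bash
python3 -m pendant '[{"travel":[0,0,0],"twist":-0.12},{"travel":[0,0,0],"twist":-0.24},{"travel":[0,0,0],"twist":-0.36},{"travel":[-0.0003,0,0],"twist":-0.5},{"travel":[-0.0003,0,0],"twist":-0.64},{"travel":[-0.0005,0,0],"twist":-0.78},{"travel":[-0.0006,0,0],"twist":-0.92},{"travel":[-0.0007,0,0],"twist":-1.06},{"travel":[-0.0008,0,0],"twist":-1.2},{"travel":[-0.0008,0,0],"twist":-1.2}]'
python3 - <<'E'
from h import *
s=snap('wrist','w9',(220,150,440,330),3)
print(s["torque"],lineyaw(s,(186,323),(235,360),.150))
E
```

```text
time: 15.4
position: [0.463, -0.2875, 0.1189]
tool_rot: [0.426, 1.535, -0.429]
ft_force: [0.3, 1.6, 0.7]
grip_width: 0.519
[ 0.23269601 -0.2681599   0.127873  ] (np.float64(1.8999871841528289), np.float64(1.807038904365288), np.float64(-0.545103235269378), np.float64(0.017486790552088727))
```

View pics/w9.png

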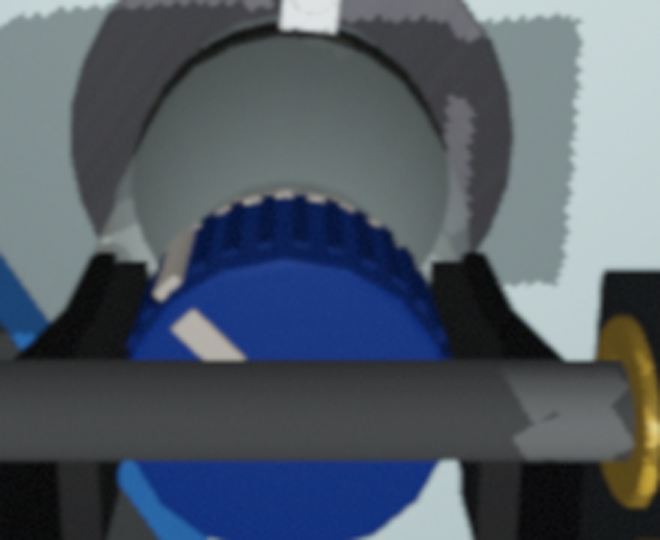

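No slip since the stop (line edge still at (185,322)). The gripper has turned 1.198 rad back, so 0.37 remains.

```bash
python3 -m pendant '[{"travel":[0,0,0],"twist":-0.1},{"travel":[0,0,0],"twist":-0.2},{"travel":[-0.0002,0,0],"twist":-0.3},{"travel":[-0.0002,0,0],"twist":-0.37},{"travel":[-0.0002,0,0],"twist":-0.37},{"travel":[-0.0002,0,0],"twist":-0.37},{"travel":[-0.0002,0,0],"twist":-0.37}]'
python3 - <<'E'
from h import *
s=snap('wrist','w10',(220,150,440,330),3);t=snap('side','s10',(340,100,480,220),5)
print(s["torque"],lineyaw(s,(186,323),(235,360),.150),np.abs(s["qd"]).max(),s["grip_width"])
crop("raw_s10","s11",(240,140,440,320),3)
E
```

```text
time: 16.32
position: [0.4628, -0.2873, 0.1191]
tool_rot: [0.139, 1.573, -0.139]
ft_force: [-0.7, 1.4, 1.7]
grip_width: 0.522
[ 0.24742089 -0.07655821  0.05016152] (np.float64(2.2690109084371786), np.float64(2.2087844398764664), np.float64(-0.17711843780899802), np.float64(0.017489806390293)) 0.005791737495841809 0.5221330427077214
```

View pics/w10.png

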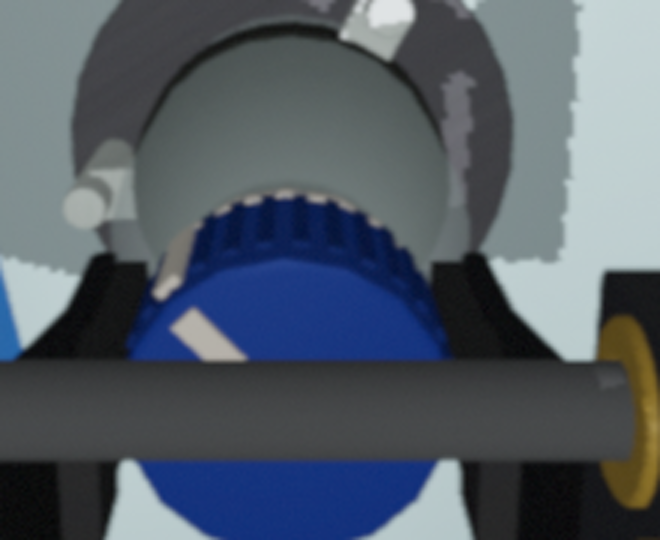

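View pics/raw_s10.png

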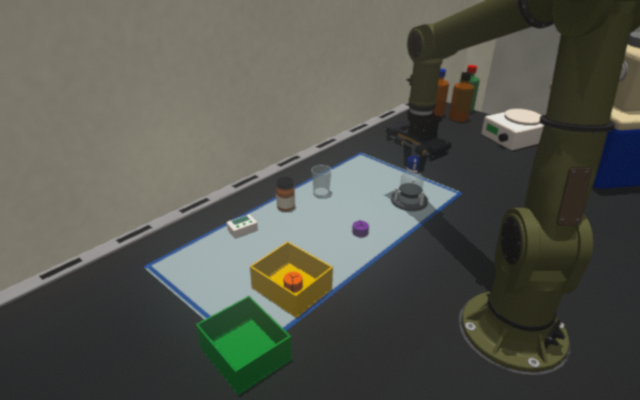

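The line is unchanged relative to the fingers (185,322), and the gripper has turned 1.566 rad back from the stop. In the side view the orange cap is in the yellow box at (293,281) and the bystanders have not moved. The arm is still and gripping, so I'm handing in.

```bash
python3 -c "
from bench import ctrl
print(ctrl.close_job())"
```

```text
the job is handed in; nothing more can be done
None
```

The job is handed in at about 16.4 s of the 64 s. The hand-in gives no verdict, so what follows rests on my own checks.

- **Orange cap:** I dropped it in the yellow box. The last side picture shows it lying there, and the beaker, amber jar and timer look unmoved.
- **Screwing down:** The blue cap turned about 2.5 rad clockwise. Then the moment jumped to +0.66 N m and the cap slipped about 0.16 rad in the fingers, which I took as the hard stop. I held it there for over 0.3 s.
- **Backing off:** I turned the cap back 1.566 rad by the gripper's yaw, against a target of 1.571. The white line stayed in the same place relative to the fingers, so there was no slip on the way back.
- **Final hold:** The gripper is still closed on the cap with a 25 N command, reading an opening of 0.52. The joints are moving at less than 0.01 rad/s.

No check failed. Two readings were off:
- **Moment sensor:** it read about -0.1 N m while I was screwing down, the wrong sign for thread friction. I treated that as bias and judged the stop by the jump.
- **Line angle:** my reading of the line's angle relative to the gripper differed by about 0.08 rad before and after the grasp.

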